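# Gather the glazed medallions in the tote's red corner over the plate

## Robot

A 6-joint arm with a two-finger parallel gripper is mounted at the origin on the work surface. World frame = base frame: x ahead of the robot, y to its left, z up, the work surface at z = 0. Lengths are in mm, angles in rad, forces in N, time in s.
With the tool pointing down it reaches from about 350 to 775 mm from the base axis. Payload 7.3 kg.
Tool frame: the origin (TCP) lies midway between the tips of the shut fingers; the grasp point (between the pads) lies 19 mm behind it; z points along the fingers, y is the line along which they close (so a half turn about z gives the same grasp; the last joint's range is limited). The gripper opens to 92 mm and grips with 3 to 60 N. Pads are 19 mm wide; open, the fingers measure 130 mm over their backs; the gripper's body (75 mm by 190 mm) begins 47 mm behind the grasp point.
Start: joints at [-1.404, 0.342, 1.524, -0, 1.275, -0.146], TCP at [161.578, -499.537, 226.741] pointing down, gripper open.
Joint ranges: [-2.53, 2.53], [-0.77, 2.02], [0.04, 2.7], [-1, 4.14], [0.28, 2.66], [-3.11, 3.11]. Speed limits (rad/s): [2.57, 2.57, 3.14, 3.14, 3.14, 3.14].

## Interface

Orientations are given as [roll, pitch, yaw] about the fixed x, y, z axes, in that order (R = Rz(yaw) Ry(pitch) Rx(roll)).
In Python, from plant import readout, vision, order, models gives the robot as it stands. The module is installed in compiled form; this text tells all that it offers.
- The arm moves only by the tool step_arm, never from a script. Its argument "series" is text: rows parted by semicolons, each of 7 numbers parted by spaces: the gripper's target within -1 to 1 (shut at 1, half-way at 0, fully open at -1), then the shift along the tool's x, y, z each as a share of 80 mm, from -1 to 1, then the turn, a rotation vector about the tool's x, y, z each as a share of 2 pi rad, from -1 to 1. In form: jaw x y z ax ay az; .... A call has 1 to 20 rows; each row is the pose to reach, as a shift and turn from the pose commanded when the call began, along the tool's axes at that moment, turning the shorter way round; what a row does not reach only later rows make up. A row lasts 1/10 s, in which the tool goes at most 50 mm and 8.59 degrees, less where a joint would pass 70% of its speed; a pose out of reach is approached as far as the arm can. A call with a number of a shift or a turn outside -1 to 1 is refused whole. A call with a gripper value outside its range is refused whole. The fingers move at their own pace and stop on an object; the grip force is fixed at half the most. Time passes only in rows, so rows that repeat a pose let the fingers close. It gives the time, the measured TCP pose, the force, the opening and the grip force at its end, in the units of the state.
- readout.get_obs(): the state, without advancing time (a new reading comes with each control period).
- vision.capture(name): name is "scene" or "top" or "wrist"; returns a dict with "frame" (420x560x3 uint8, red, green, blue), "depth" (420x560 float32, mm along the optical axis (not along the pixel's ray), 0 where there is no reading), "fovy" (degrees; the focal length in pixels is half the picture's height over the tangent of half this angle, whatever the lens; pixels are square), "cx", "cy" (the principal point, pixels), "rvec" (rotation vector, rad) and "tvec" (3), from world to camera coordinates, as OpenCV has them; the wrist camera has in their place "mount" (4x4, takes a point from camera to tool coordinates, whose origin is the TCP and whose axes are the flange's). Camera axes: x right, y down, z forward; pixel columns grow to the right and rows downward; lengths in mm; the calibration is good to about 2 mm. A picture is of the moment at which its call begins: read the wrist's pose just before it.
- order.close_job(): hands the job in; it is judged then, once.
Trained networks look in a picture, given as the dict that the camera call returned (one of the last four; its "shot" number tells which), for a name from the list of things; names that differ only in an ending like _2 or _b are one class to them, and where a whole thing is asked for, a point or a joint stands for the part that bears it (a point fixed in the world has none). Each returns a list of dicts, best first, with "p" (0 to 1); they miss things now and then, are a little off and sometimes report something else, mostly with a low value. They report only what shows in the picture. A call takes as long as a camera call.
- models.look_for(picture, thing): "position" ([column, row] in pixels, amid what is visible of it).
- models.pinpoint(picture, thing): "position" ([column, row] in pixels: a listed point, or the origin of a listed thing).
The state is a dict: "time": time; "joint_positions": joint angles; "dq": joint speeds; "tau": joint torques, N m; "tool_pos": TCP position; "tcp_rot": TCP orientation; "contact_force": force on the tool from outside, world axes, zero at the start; "moment": the same for the moment, N m; "grip_width": finger opening in mm; "finger_force": force on a finger pad.
Only numpy, scipy, OpenCV 4.12 (cv2) and the standard library are available. Lean on these libraries where they do the work, as an engineer would, in place of code of your own. Each camera call takes 0.05 s, during which the arm holds its last target. There are 200 camera calls.

## Task

Pick up the white hand tote with the wooden grip bar, bring its red corner over the ochre plate that is being decorated, and tip the tote about 30 degrees towards the red corner until all four loose medallions have slid together into that corner. Do not spill any, and leave the mug, the vase and the snowman alone. Finish while still holding the tote there by the gripper alone: tilted, motionless, clear above the plate, red corner lowest, so that the decorator can pick from it.

Things in the scene. Friction and masses are not known exactly. Their poses are not given: they have to be found in the camera images.
- tote: White plastic open hand tote, 210 (x) x 160 (y) mm, walls 50 high, walls and floor 5 thick, 0.25 to 0.5 kg, loose, any yaw. Origin: centre of its underside, z up. A wooden grip bar on two 26 mm wide uprights (x = +-102) runs along x over the middle; below it is open. The +x +y corner is red. Slippery inside: medallions begin to slide at 9 to 14 degrees of tilt, later where they rub a wall.
- grip_bar (a point): Middle of the tote's wooden grip bar: 100 mm above the tote's underside, over its centre. The bar is a rectangular section 18 mm wide (tote y) and 24 mm high (z 88 to 112), 210 mm long along the tote's x, free to grasp from above across its width. Axes as the tote's.
- pick_corner (a point): Inner floor corner of the tote at its red corner: at (+100, +75, +5) mm in the tote's frame. Axes as the tote's.
- plate: Ochre dinner plate with a low rim, 240 mm across, 20 mm high, fixed on the bench. Origin: centre of its underside.
- medal0: Loose round medallion in the tote: blue glazed disc with a cream star on top, 26 mm across, 10 mm thick, 14 g. Origin: centre of its underside (star upward). Starts flat on the tote's floor, away from the red corner.
- medal1: Loose round medallion in the tote: blue glazed disc with a cream star on top, 26 mm across, 10 mm thick, 14 g. Origin: centre of its underside (star upward). Starts flat on the tote's floor, away from the red corner.
- medal2: Loose round medallion in the tote: blue glazed disc with a cream star on top, 26 mm across, 10 mm thick, 14 g. Origin: centre of its underside (star upward). Starts flat on the tote's floor, away from the red corner.
- medal3: Loose round medallion in the tote: blue glazed disc with a cream star on top, 26 mm across, 10 mm thick, 14 g. Origin: centre of its underside (star upward). Starts flat on the tote's floor, away from the red corner.
- mug: Bystander: blue ceramic mug, 80 mm across, 85 high, with a handle at its +y, upright and loose. Origin: centre of its underside.
- vase: Bystander: blue ceramic vase, 94 mm across at most, 155 high, upright and loose. Origin: centre of its underside.
- snowman: Bystander: cream ceramic snowman with a grey hat, 60 mm across, 93 high, upright and loose. Origin: centre of its underside.

How it is judged:
By the outcome, as a careful person would: the job done as asked, in the order asked, and still so for the second after the job is handed in, while the arm keeps its last pose, push and grip.
It also fails if it takes over 45 s, if anything falls off the work surface, if the arm or the gripper's body presses on something with over 40 N, if the wrist force passes 120 N, or if a joint passes its speed limit or range.

## Working session

There is one attempt and no reset: what is moved stays moved. The work goes in short steps, Python scripts to look and compute and a tool call to move; the robot and the scene stay as the last step left them, time stands still between calls to the robot, and variables do not carry over. Pictures are saved under pics/ and viewed, at most 10 in all, crops included, and the job is handed in when it is done.

Besides the shell and the picture viewer there is one more tool, called after ">>>" as name(argument=value, ...) on one line, values as JSON. step_arm: Moves the arm, as the interface text tells. Shift numbers are shares of 80 mm and turn numbers shares of 2 pi rad, none past 1 either way. Its arguments: {"type":"object","properties":{"series":{"type":"string"}},"required":["series"]}

```bash
mkdir -p pics
cat > h.py <<'E'
import numpy as np, cv2
from scipy.spatial.transform import Rotation as R
from plant import readout, vision, order, models
def cam(n):
    o=readout.get_obs(); d=vision.capture(n); d['f']=210/np.tan(np.radians(d['fovy'])/2)
    if 'mount' in d:
        T=np.eye(4); T[:3,:3]=R.from_euler('xyz',o['tcp_rot']).as_matrix(); T[:3,3]=o['tool_pos']
        d['T']=T@np.array(d['mount'])
    else:
        E=np.eye(4); E[:3,:3]=cv2.Rodrigues(np.array(d['rvec'],float))[0]; E[:3,3]=np.ravel(d['tvec']); d['T']=np.linalg.inv(E)
    return d
def cloud(d):
    v,u=np.mgrid[:420,:560]; z=d['depth']
    P=np.stack([(u-d['cx'])/d['f']*z,(v-d['cy'])/d['f']*z,z],-1)
    return P@d['T'][:3,:3].T+d['T'][:3,3]
def onz(d,p,z):
    r=d['T'][:3,:3]@np.array([(p[0]-d['cx'])/d['f'],(p[1]-d['cy'])/d['f'],1]); c=d['T'][:3,3]
    return c+r*(z-c[2])/r[2]
def save(d,n): cv2.imwrite('pics/'+n,d['frame'][:,:,::-1])
E
python3 - <<'E'
from h import *
np.set_printoptions(precision=1,suppress=True)
for n in ('top','scene'):
    d=cam(n); save(d,n+'1.png'); P=cloud(d)
    print(n,d['T'][:3,3])
    for t,z in (('tote',0),('grip_bar',100),('pick_corner',5),('plate',0),('medal0',5),('mug',0),('vase',0),('snowman',0)):
        for q in models.pinpoint(d,t)[:5 if t=='medal0' else 2]:
            u,v=np.round(q['position']).astype(int); print(t,round(q['p'],2),u,v,onz(d,q['position'],z),P[min(v,419),min(u,559)])
print(readout.get_obs())
E
```

```text
top [ 348.4   -9.5 1599.3]
tote 0.61 351 255 [ 463.1 -199.8    0. ] [ 454.7 -185.9  112.8]
grip_bar 0.63 357 256 [ 452.7 -203.5  100. ] [ 452.2 -202.1  115.4]
grip_bar 0.45 345 268 [ 419.3 -172.   100. ] [ 423.6 -180.9    7.2]
pick_corner 0.93 384 232 [ 533.7 -297.     5. ] [ 532.4 -295.4   10.6]
plate 0.65 200 246 [479.6 249.3   0. ] [479.3 250.9  -0.4]
medal0 0.64 323 272 [ 411.1 -115.9    5. ] [ 410.3 -116.3    8.9]
medal0 0.55 325 244 [ 492.4 -122.4    5. ] [ 493.2 -121.4    6.2]
medal0 0.48 360 271 [ 415.6 -223.8    5. ] [ 415.9 -224.9    7.7]
medal0 0.38 346 269 [ 420.3 -184.1    5. ] [ 420.5 -183.2   13.1]
mug 0.8 297 161 [744.9 -33.1   0. ] [745.3 -33.6   1.1]
vase 0.83 127 235 [507.  470.7   0. ] [496.6 439.4 107.3]
vase 0.32 357 256 [ 461.1 -217.3    0. ] [ 452.2 -202.1  115.4]
snowman 0.83 445 272 [ 420.6 -474.8    0. ] [ 417.3 -463.7   41.9]
scene [1062.   891.  1276.3]
tote 0.67 279 182 [ 484.7 -203.7    0. ] [ 485.1 -205.7    0.1]
grip_bar 0.83 284 161 [ 458.3 -213.   100. ] [ 461.5 -208.8  105.4]
pick_corner 0.85 259 168 [ 525.2 -313.9    5. ] [ 542.1 -274.1   46.7]
plate 0.84 339 266 [488.2 255.3  -0. ] [488.1 255.6   1.5]
plate 0.66 261 142 [ 440.3 -464.3    0. ] [ 444.8 -457.6    7.5]
mug 0.84 237 237 [754.3 -25.1   0. ] [766.8  12.3  53.2]
vase 0.84 368 319 [513.2 469.3   0. ] [549.9 495.2  84. ]
vase 0.29 285 162 [ 407.1 -298.4    0. ] [ 463.5 -196.8  110.9]
snowman 0.48 265 143 [ 426.9 -449.7    0. ] [ 429.2 -449.     2.1]
{'time': 0.9, 'joint_positions': array([-1.4,  0.3,  1.5,  0. ,  1.3, -0.1]), 'dq': array([ 0.,  0., -0., -0., -0.,  0.]), 'tau': array([  0. , -43.1, -24.4,   0.1,   0. ,   0. ]), 'tool_pos': array([ 161.6, -499.5,  226.8]), 'tcp_rot': array([ 3.1, -0. ,  0.3]), 'contact_force': array([ 0.3,  0.5, -0.7]), 'moment': array([ 0., -0., -0.]), 'finger_force': 0.0, 'grip_width': 91.54540379777082}
```

View pics/top1.png

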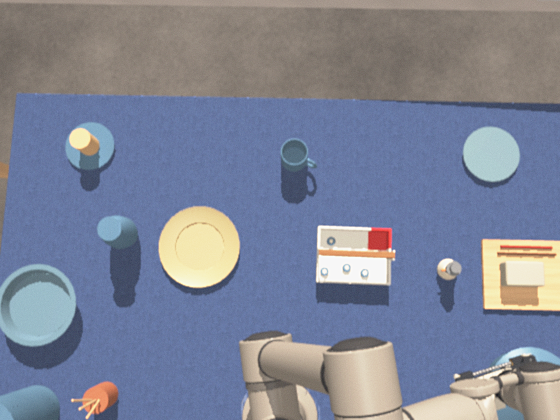

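Run:
```python
from h import *
np.set_printoptions(precision=3,suppress=True)
d=cam('top'); P=cloud(d); X=P.reshape(-1,3)
box=(abs(X[:,0]-460)<170)&(abs(X[:,1]+200)<170)
b=X[box&(X[:,2]>85)&(X[:,2]<130)][:,:2].astype(np.float32)
print(len(b),cv2.minAreaRect(b),b.mean(0), np.median(X[box&(X[:,2]>85)][:,2]))
w=X[box&(X[:,2]>35)&(X[:,2]<130)][:,:2].astype(np.float32)
r=cv2.minAreaRect(w);print(r)
p=X[(abs(X[:,0]-485)<140)&(abs(X[:,1]-252)<140)&(X[:,2]>11)&(X[:,2]<40)][:,:2].astype(np.float32)
print('plate',len(p),cv2.minEnclosingCircle(p))
print(readout.get_obs()['tcp_rot'])
```

```text
551 ((461.0921630859375, -200.91619873046875), (209.3657684326172, 25.282527923583984), 89.03231811523438) [ 460.714 -201.272] 111.65440938181246
((461.7847900390625, -201.71829223632812), (211.0931854248047, 160.52346801757812), 89.05450439453125)
plate 2408 ((484.3077392578125, 260.3236999511719), 144.1819610595703)
[ 3.142 -0.     0.313]
```

The top view shows the tote at about (355,255), its bar running from (318,253) to (395,256). The red corner is top right at (380,238), and the medallions are at (331,240), (325,272), (347,268) and (364,273). The plate is at (200,247) and the vase at (118,232). The bar's centre is about (461,-201), top at z=112, and the tote's yaw is about -91°. I'll move above the bar, then turn.

>>> step_arm(series="-1 0.47 -0.24 0 0 0 0; -1 0.942 -0.479 0 0 0 0; -1 0.942 -0.479 0 0 0 0")

```text
time: 1.25
tool_pos: [223.9, -436.8, 226.9]
tcp_rot: [-3.14, -0.001, 0.316]
contact_force: [-1.6, -0.4, -1.0]
grip_width: 91.9
finger_force: 0.0
```

>>> step_arm(series="-1 0.47 -0.24 0 0 0 0; -1 0.942 -0.479 0 0 0 0; -1 0.942 -0.479 0 0 0 0")

```text
time: 1.55
tool_pos: [283.6, -377.7, 226.9]
tcp_rot: [-3.141, -0.001, 0.317]
contact_force: [-0.5, -0.4, 0.6]
grip_width: 91.8
finger_force: 0.0
```

>>> step_arm(series="-1 0.47 -0.24 0 0 0 0; -1 0.942 -0.479 0 0 0 0; -1 0.942 -0.479 0 0 0 0")

```text
time: 1.85
tool_pos: [343.3, -318.5, 226.9]
tcp_rot: [-3.141, -0.001, 0.317]
contact_force: [-1.1, -0.2, -0.0]
grip_width: 91.7
finger_force: 0.0
```

>>> step_arm(series="-1 0.47 -0.24 0 0 0 0; -1 0.942 -0.479 0 0 0 0; -1 0.942 -0.479 0 0 0 0")

```text
time: 2.15
tool_pos: [403.2, -259.3, 226.8]
tcp_rot: [-3.142, -0.001, 0.317]
contact_force: [-0.1, -0.3, 0.5]
grip_width: 91.7
finger_force: 0.0
```

>>> step_arm(series="-1 0.47 -0.24 0 0 0 0; -1 0.942 -0.479 0 0 0 -0.1975; -1 0.942 -0.479 0 0 0 -0.1975; -1 0.942 -0.479 0 0 0 -0.1975; -1 0.942 -0.479 0 0 0 -0.1975; -1 0.942 -0.479 0 0 0 -0.1975; -1 0.942 -0.479 0 0 0 -0.1975; -1 0.942 -0.479 0 0 0 -0.1975; -1 0.942 -0.479 0 0 0 -0.1975; -1 0.942 -0.479 0 0 0 -0.1975; -1 0.942 -0.479 0 0 0 -0.1975; -1 0.942 -0.479 0 0 0 -0.1975")

```text
time: 3.35
tool_pos: [460.7, -202.5, 226.7]
tcp_rot: [-3.141, 0.0, 1.551]
contact_force: [-0.3, -0.4, -0.4]
grip_width: 91.5
finger_force: 0.0
```

Run:
```python
from h import *
np.set_printoptions(precision=3,suppress=True)
d=cam('wrist'); save(d,'w1.png'); o=readout.get_obs(); print(o['time'],o['tool_pos'],o['tcp_rot'],o['joint_positions'])
X=cloud(d).reshape(-1,3)
box=(abs(X[:,0]-460)<60)&(abs(X[:,1]+200)<130)
b=X[box&(X[:,2]>100)&(X[:,2]<118)][:,:2].astype(np.float32)
print(len(b),cv2.minAreaRect(b),b.mean(0), b.min(0),b.max(0))
print(np.median(X[box&(X[:,2]>90)&(X[:,2]<130)][:,2]))
```

```text
3.4 [ 460.803 -202.205  226.688] [-3.141  0.     1.552] [-0.566  0.302  1.582 -0.     1.257 -0.546]
4211 ((462.4708557128906, -202.48284912109375), (209.2687225341797, 25.553497314453125), 89.01541900634766) [ 462.671 -180.649] [ 447.973 -307.247] [477.027 -97.677]
112.097043066087
```

>>> step_arm(series="-1 0 0.02 0.5 0 0 0; -1 0 0.02 1 0 0 0; -1 0 0.02 1 0 0 0")

```text
time: 3.7
tool_pos: [459.8, -200.0, 142.6]
tcp_rot: [-3.133, -0.005, 1.553]
contact_force: [0.2, 0.1, 0.3]
grip_width: 91.6
finger_force: 0.0
```

>>> step_arm(series="-1 0 0 0.4 0 0 0; -1 0 0 0.82 0 0 0; -1 0 0 0.82 0 0 0; 1 0 0 0.82 0 0 0; 1 0 0 0.82 0 0 0; 1 0 0 0.82 0 0 0; 1 0 0 0.82 0 0 0; 1 0 0 0.82 0 0 0; 1 0 0 0.82 0 0 0; 1 0 0 0.82 0 0 0; 1 0 0 0.82 0 0 0; 1 0 0 0.82 0 0 0; 1 0 0 0.82 0 0 0; 1 0 0 0.82 0 0 0")

```text
time: 5.1
tool_pos: [462.7, -201.3, 81.1]
tcp_rot: [-3.141, 0.0, 1.554]
contact_force: [-0.8, -0.2, -0.7]
grip_width: 17.8
finger_force: 30.0
```

>>> step_arm(series="1 0 0 -0.1 0 0 0; 1 0 0 -0.25 0 0 0; 1 0 0 -0.4 0 0 0; 1 0 0 -0.55 0 0 0; 1 0 0 -0.7 0 0 0; 1 0 0 -0.85 0 0 0; 1 0 0 -0.95 0 0 0; 1 0 0 -1 0 0 0; 1 0 0 -1 0 0 0; 1 0 0 -1 0 0 0")

```text
time: 6.1
tool_pos: [462.5, -201.2, 160.8]
tcp_rot: [-3.141, -0.0, 1.554]
contact_force: [0.8, 0.6, -2.8]
grip_width: 18.0
finger_force: 30.0
```

Run:
```python
from h import *
o=readout.get_obs();print(o['contact_force'],o['moment'],o['grip_width'],o['tool_pos'])
d=cam('wrist'); save(d,'w2.png')
```

```text
[ 0.75986411  0.63686094 -2.78912481] [ 0.0182651  -0.08905116  0.03602812] 17.985182877113687 [ 462.5046882  -201.17852942  160.7612804 ]
```

View pics/w2.png

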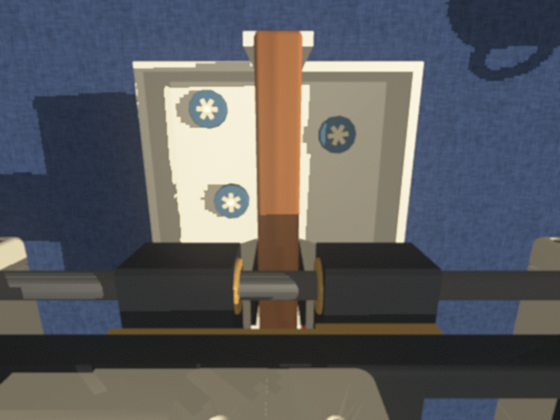

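The wrist view shows the bar at column 278 held squarely between the pads, and medallions at (208,109), (338,134) and (231,201), with the fourth hidden under the gripper. Now I'll carry it over.

>>> step_arm(series="1 0.1 0 -0.1 0 0 0; 1 0.25 0 -0.25 0 0 0; 1 0.43 0 -0.4 0 0 0; 1 0.62 0 -0.55 0 0 0; 1 0.81 0 -0.65 0 0 0; 1 1 0 -0.7 0 0 0")

```text
time: 6.75
tool_pos: [464.5, -119.8, 218.5]
tcp_rot: [3.14, 0.001, 1.554]
contact_force: [-0.2, -0.4, -3.7]
grip_width: 17.6
finger_force: 30.0
```

>>> step_arm(series="1 0.2 0 0 0 0 0; 1 0.4 0 0 0 0 0; 1 0.6 0 0 0 0 0; 1 0.8 0 0 0 0 0; 1 1 0 0 0 0 0")

```text
time: 7.25
tool_pos: [465.1, -39.7, 217.1]
tcp_rot: [-3.141, -0.0, 1.554]
contact_force: [0.7, -0.2, -3.1]
grip_width: 17.7
finger_force: 30.0
```

>>> step_arm(series="1 0.2 0 0 0 0 0; 1 0.4 0 0 0 0 0; 1 0.6 0 0 0 0 0; 1 0.8 0 0 0 0 0; 1 1 0 0 0 0 0")

```text
time: 7.75
tool_pos: [466.3, 40.2, 217.1]
tcp_rot: [-3.141, 0.0, 1.554]
contact_force: [-0.6, 0.3, -4.2]
grip_width: 17.7
finger_force: 30.0
```

>>> step_arm(series="1 0.2 -0.08 0 0 0 0; 1 0.4 -0.16 0 0 0 0; 1 0.6 -0.24 0 0 0 0; 1 0.8 -0.3 0 0 0 0; 1 1 -0.35 0 0 0 0")

```text
time: 8.25
tool_pos: [439.2, 120.5, 217.1]
tcp_rot: [-3.141, 0.0, 1.554]
contact_force: [-0.5, 0.5, -3.8]
grip_width: 17.6
finger_force: 30.0
```

>>> step_arm(series="1 0.2 0 0 0 0 -0.01; 1 0.4 0 0 0 0 -0.03; 1 0.6 0 0 0 0 -0.05; 1 0.8 0 0 0 0 -0.07; 1 0.95 0 0 0 0 -0.09; 1 1.0 0 0 0 0 -0.11; 1 1 0 0 0 0 -0.13; 1 1 0 0 0 0 -0.15; 1 1 0 0 0 0 -0.17; 1 1 0 0 0 0 -0.19; 1 1 0 0 0 0 -0.21; 1 1 0 0 0 0 -0.23; 1 1 0 0 0 0 -0.245; 1 1 0 0 0 0 -0.25; 1 1 0 0 0 0 -0.25; 1 1 0 0 0 0 -0.25")

```text
time: 9.85
tool_pos: [441.1, 199.6, 217.1]
tcp_rot: [-3.141, -0.0, 3.124]
contact_force: [-0.4, -0.5, -3.9]
grip_width: 18.1
finger_force: 30.0
```

Run:
```python
from h import *
np.set_printoptions(precision=2,suppress=True)
o=readout.get_obs();print(o['time'],o['tool_pos'],o['tcp_rot'],o['joint_positions'],o['grip_width'])
for n in('top','scene'):
    d=cam(n); save(d,n+'2.png'); X=cloud(d).reshape(-1,3)
    p=X[(abs(X[:,0]-483)<128)&(abs(X[:,1]-252)<128)&(X[:,2]>12)&(X[:,2]<28)][:,:2]
    # circle least squares on rim outer points
    c=np.array([483.,252.])
    A=np.degrees(np.arctan2(*(p-c).T[::-1]))//10; 
    q=np.array([p[A==a][np.argmax(np.linalg.norm(p[A==a]-c,axis=1))] for a in np.unique(A)])
    s=np.linalg.lstsq(np.c_[2*q,np.ones(len(q))],(q**2).sum(1),rcond=None)[0]; print(len(q),s[:2],np.sqrt(s[2]+s[0]**2+s[1]**2))
    for t in('plate','pick_corner','grip_bar'): 
        for r in models.pinpoint(d,t)[:1]: print(t,r['p'],onz(d,r['position'],{'plate':0,'pick_corner':140,'grip_bar':235}[t]))
```

```text
9.85 [441.07 199.56 217.06] [-3.14 -0.    3.12] [ 0.27  0.28  1.65 -0.    1.22 -1.29] 18.12214941504643
13 [479.29 251.88] 118.61443424549296
pick_corner 0.94 [543.41 279.15 140.  ]
grip_bar 0.96 [438.8  195.53 235.  ]
30 [482.05 251.25] 117.52203738104335
plate 0.74 [479.82 252.66   0.  ]
pick_corner 0.69 [548.59 274.54 140.  ]
grip_bar 0.85 [432.86 187.07 235.  ]
```

View pics/scene2.png

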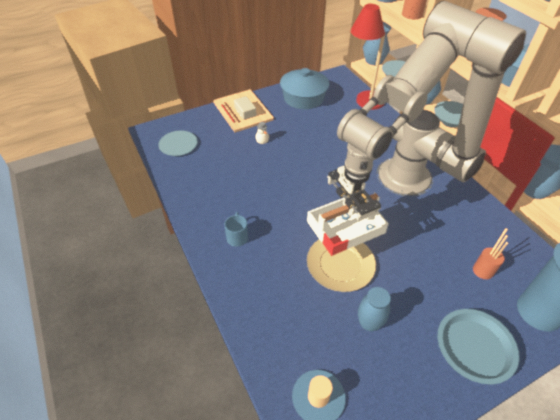

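>>> step_arm(series="1 0.02 0.02 0 0.002 0.003 0; 1 0.05 0.04 0 0.005 0.006 0; 1 0.08 0.06 0.01 0.008 0.010 0; 1 0.11 0.08 0.02 0.011 0.014 0; 1 0.14 0.10 0.02 0.014 0.018 0; 1 0.17 0.12 0.03 0.017 0.021 0; 1 0.19 0.14 0.03 0.020 0.025 0; 1 0.21 0.15 0.04 0.023 0.029 0; 1 0.23 0.168 0.044 0.026 0.0325 0")

```text
time: 11.15
tool_pos: [423.4, 213.2, 213.4]
tcp_rot: [-2.974, -0.204, 3.107]
contact_force: [-0.8, -0.7, -3.6]
grip_width: 17.6
finger_force: 30.0
```

>>> step_arm(series="1 0 0 0 0.0013 0.0016 0; 1 0 0 0 0.0026 0.0032 0; 1 0 0 0 0.0039 0.0048 0; 1 0 0 0 0.0052 0.0065 0; 1 0 0 0 0.0065 0.0081 0; 1 0 0 0 0.0078 0.0097 0; 1 0 0 0 0.0091 0.0113 0; 1 0 0 0 0.0104 0.013 0; 1 0 0 0 0.0117 0.0146 0; 1 0 0 0 0.013 0.0162 0; 1 0 0 0 0.0143 0.0178 0; 1 0 0 0 0.0156 0.0195 0; 1 0 0 0 0.0169 0.0211 0; 1 0 0 0 0.0182 0.0227 0; 1 0 0 0 0.0195 0.0243 0; 1 0 0 0 0.0208 0.026 0; 1 0 0 0 0.0221 0.0276 0; 1 0 0 0 0.0234 0.0292 0; 1 0 0 0 0.0247 0.0308 0; 1 0 0 0 0.026 0.0325 0")

```text
time: 13.15
tool_pos: [423.4, 212.9, 213.6]
tcp_rot: [-2.795, -0.401, 3.053]
contact_force: [-1.0, -1.2, -3.0]
grip_width: 18.2
finger_force: 30.0
```

>>> step_arm(series="1 0 0 0 0 0 0; 1 0 0 0 0 0 0; 1 0 0 0 0 0 0; 1 0 0 0 0 0 0; 1 0 0 0 0 0 0; 1 0 0 0 0 0 0; 1 0 0 0 0 0 0; 1 0 0 0 0 0 0; 1 0 0 0 0 0 0; 1 0 0 0 0 0 0")

```text
time: 14.15
tool_pos: [423.4, 212.9, 213.6]
tcp_rot: [-2.796, -0.401, 3.054]
contact_force: [0.9, 0.2, -2.8]
grip_width: 17.9
finger_force: 30.0
```

Run:
```python
from h import *
np.set_printoptions(precision=2,suppress=True)
o=readout.get_obs();M=R.from_euler('xyz',o['tcp_rot']).as_matrix();print(o['time'],o['tool_pos'],'tilt',np.degrees(np.arccos(-M[2,2])),M[:,2],o['grip_width'])
g=o['tool_pos']-19*M[:,2]; T=M@np.diag([-1,1,-1])
pc=g+T@[100,75,-95]; print('expected pick',pc)
ims=[]
for n in('top','scene','wrist'):
    d=cam(n); save(d,n+'3.png'); P=cloud(d); ims.append(d['frame'])
    for t in('pick_corner','medal0'):
        for r in models.pinpoint(d,t)[:4]:
            u,v=np.round(r['position']).astype(int); w=P[v,u]; print(n,t,round(r['p'],2),u,v,w,'tote',T.T@(w-g)+[0,0,100])
a=cv2.resize(ims[0][170:310,120:300],(540,420)); b=cv2.resize(ims[1][170:310,270:410],(420,420))
im=cv2.resize(np.vstack([np.hstack([a,b])]),(800,350)); cv2.imwrite('pics/c3.png',im[:,:,::-1])
```

```text
14.15 [423.39 212.85 213.57] tilt 29.968925746524476 [-0.4  -0.31 -0.87] 17.940282401384476
expected pick [481.4  252.71  85.32]
scene pick_corner 0.7 342 251 [501.8  270.71 121.05] tote [103.32  79.93  49.52]
scene medal0 0.45 345 246 [472.01 247.42 101.03] tote [85.69 65.54 13.28]
scene medal0 0.42 347 242 [461.47 241.55 109.93] tote [73.02 57.71 15.03]
scene medal0 0.4 340 242 [480.39 228.56 106.05] tote [92.95 45.67 15.19]
scene medal0 0.36 358 238 [424.19 249.66 119.01] tote [34.64 64.4  10.64]
```

View pics/c3.png

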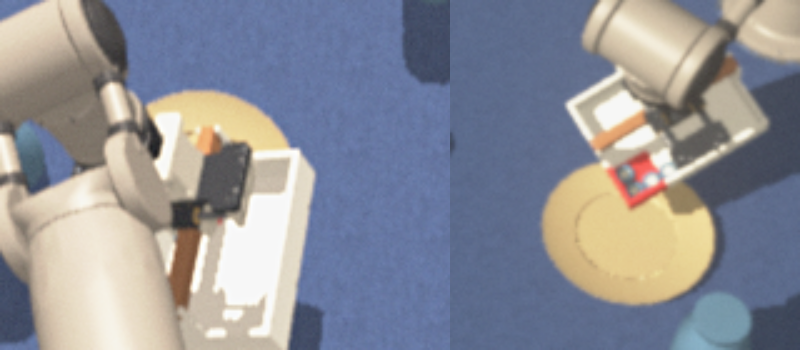

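View pics/wrist3.png

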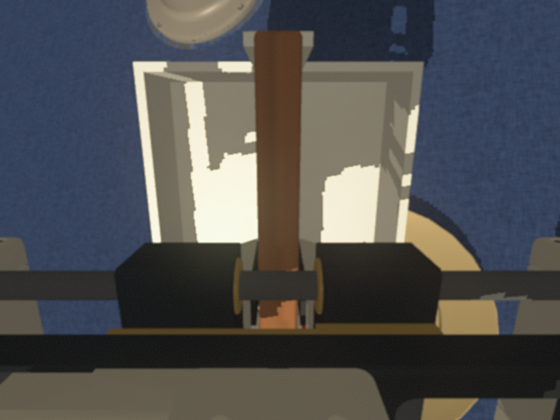

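The wrist view shows the bar and tote unmoved in the grip and no medallions in the far half. In the scene crop, the red corner is over the plate with medallions in it. I'll enlarge it to count them.

Run:
```python
import cv2
a=cv2.imread('pics/scene3.png')[215:275,310:390]; cv2.imwrite('pics/c4.png',cv2.resize(a,(800,600),interpolation=cv2.INTER_CUBIC))
```

```text
(no output)
```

View pics/c4.png

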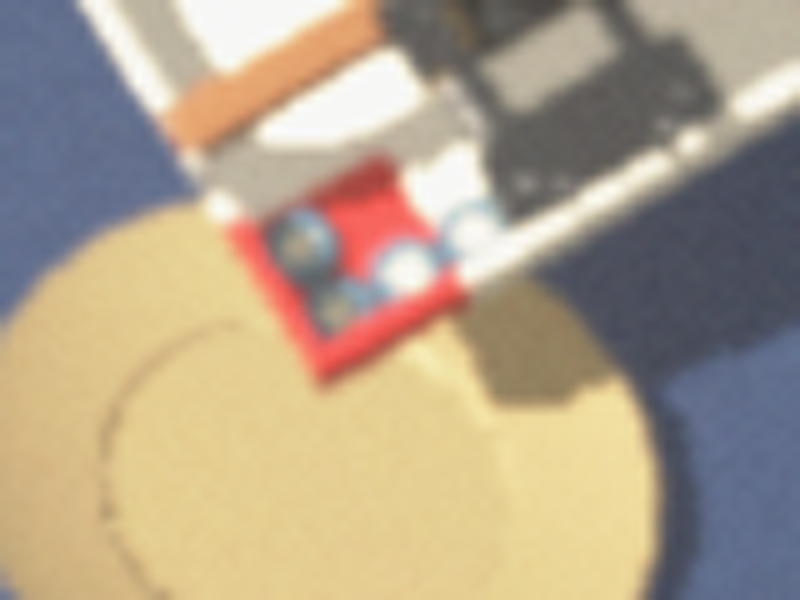

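The crop shows all four medallions touching in the red corner: one in the corner at (338,305), one along the short wall at (300,245), and two along the long wall at (405,268) and (470,230). The corner is over the middle of the plate and about 65 mm above it. The tilt is 30° and the tote hasn't slipped, so I'll hand in.

```bash
python3 -c "
from plant import order; print(order.close_job())"
```

```text
the job is handed in; nothing more can be done
None
```

I handed the job in with the tote still held by the gripper, tilted 30° with its red corner lowest over the middle of the plate. All four medallions are touching in that corner (two along the long wall, the farther about 66 mm from the corner point), none spilled, and the arm stayed clear of the mug, vase and snowman.

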